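# Lock a second slotted weight onto the stem of a food press

## Robot

A 7-joint arm with a two-finger parallel gripper is mounted at the origin on a cart in front of the work surface, level with it; the furniture and walls round the work are solid. World frame = base frame: x ahead of the robot, y to its left, z up, the work surface at z = 0. Lengths are in m, angles in rad, forces in N, time in s.
With the tool pointing down it reaches from about 0.425 to 0.825 m from the base axis. Payload 3.6 kg.
Tool frame: the origin (TCP) lies where the fingers leave the gripper's body, on its centre line; the fingertips stand 73 mm ahead of it and the grasp point (between the pads) lies 54 mm ahead of it; z points along the fingers, y is the line along which they close (so a half turn about z gives the same grasp; the last joint's range is limited). The gripper opens to 85 mm and grips with 20 to 120 N. Pads are 22 mm wide; open, the fingers measure 114 mm over their backs; the gripper's body (76 mm by 85 mm) begins 54 mm behind the grasp point. The pads swing forward as they close: fully open they stand 13 mm farther back than shut.
Start: joints at [-1.268, 0.615, -0.013, 1.423, 0.008, 1.103, -0.04], TCP at [0.21, 0.615, 0.304] pointing down, gripper open.
Joint ranges: [-3.12, 3.12], [-0.3, 2.06], [-1.34, 1.32], [0.26, 2.42], [-1.36, 4.5], [0.01, 1.98], [-2.84, 2.84]. Speed limits (rad/s): [2.79, 2.79, 3.14, 3.14, 3.14, 3.14, 3.14].

## Interface

Orientations are given as a unit quaternion [x, y, z, w].
In Python, from station import arm, snapshot, camera_info, ticket gives the robot as it stands. Calls block until the motion is done:
- arm.movep(position, orientation): joint-space move of the TCP to a pose.
- arm.line_to(position, velocity=0.15, ori=None): straight line of the TCP; ori=None keeps the orientation; velocity is the mean speed in m/s.
- arm.move_j(angles): joint-space move.
- arm.move_gripper(opening, effort=None): opening from 0.0 (shut) to 1.0 (fully open); effort is the grip in N (None keeps the last); returns when the fingers have stopped.
- arm.pause(seconds).
- arm.ik(position, orientation): joint angles nearest the present ones, or None.
- snapshot(name): name is "side" or "top" or "wrist"; returns the picture (400x640x3 uint8, blue, green, red); there is no depth.
- camera_info(name): a dict with "fx", "fy", "cx", "cy" (pixels), "R" (3x3) and "t" (3): a world point X has camera coordinates R X + t; the wrist camera has in their place "T_tool_cam" (4x4, takes a point from camera to tool coordinates, whose origin is the TCP and whose axes are the flange's). Camera axes: x right, y down, z forward; pixel columns grow to the right and rows downward; lengths in m; the calibration is good to about 2 mm. A picture is of the moment at which its call begins: read the wrist's pose just before it. camera_info takes no time and is no camera call.
A pose or a line that the arm cannot do raises arm.MotionError and nothing moves.
- ticket.finish_job(): hands the job in; it is judged then, once.
Readings, each from a call of its own:
- arm.read_time(): time.
- arm.read_joint_positions(): joint angles.
- arm.read_dq(): joint speeds.
- arm.read_effort(): joint torques, N m.
- arm.read_tool_pos(): TCP position.
- arm.read_eef_rot(): TCP orientation.
- arm.read_ft_force(): force on the tool from outside, world axes, zero at the start.
- arm.read_wrist_torque(): the same for the moment, N m.
- arm.read_opening(): opening from 0.0 (shut) to 1.0 (fully open).
- arm.read_finger_force(): force on a finger pad.
Only numpy, scipy, OpenCV 4.12 (cv2) and the standard library are available. Lean on these libraries where they do the work, as an engineer would, in place of code of your own. Each camera call takes 0.05 s, during which the arm holds its last target. There are 200 camera calls.

## Task

Add the loose brass weight to the food press on the worktop: bring it in level from the front (the side with the drain spout) and slide its slot home onto the stem above the steel weight, then give it a quarter turn, either way, so that its slot lies crosswise to the slot of the steel weight, and let it down until it is fully home and level on the steel weight's two pins; let go. The follower with the stem has been left somewhat off centre and turned in its mould, so feel for it and work gently: never press the weight against the press with more than about 30 newtons, and leave the other things standing where they are.

Things in the scene. Friction and masses are not known exactly. Their poses are not given: they have to be found in the camera images.
- press: The food press, fixed to the worktop. Origin on the mould's axis at worktop height; z up; -x is its front, marked by the drain spout (reaching 103 mm from the axis) of its round steel tray, 160 mm across, 12 mm high. A wooden follower in the mould carries an upright stem, a steel weight round it, and two pins on that: one stiff unit that cannot be moved.
- press_mould (a point): Middle of the white mould's top edge, on the press's axis, 48 mm up; mould 124 mm across. The wooden follower in it is 96 mm across, top 56 mm up. The unit of follower, stem, steel weight and pins stands anywhere up to 7 mm off this axis in x and in y, and is turned up to 0.25 rad either way about its stem. This offset is not measured.
- press_seat (a point): On the press's axis (not the stem's) at the top face of the steel weight, 76 mm up, where the brass weight must finally lie. The steel weight is 52 mm across, 20 mm thick, centred on the stem, its 15 mm slot pointing to the back of the press (+x). The stem is 12 mm thick.
- press_pins (a point): On the press's axis at the height of the tips of the two pins, 82 mm up. The pins are steel, 6 mm thick, with tapered tips, and stand on the steel weight 18 mm from the stem's axis, one to its +y and one to its -y side.
- press_head (a point): On the press's axis at the height of the top of the stem's black head, 120 mm up; the head is 25 mm across, centred on the stem, and its underside is 112 mm up, so the brass weight has 8 mm of height to spare when it slides in between pin tips and head.
- weight_center (a point): Centre (half-way up) of the loose brass weight: a disc 64 mm across, 22 mm thick, 0.36 to 0.58 kg, lying flat on the worktop. Its x axis points along its slot to the mouth, z up. Grip it by the rim across the slot (along its y). When it is home on both pins its centre is 87 mm up; resting on the pin tips, 93 mm.
- weight_mouth (a point): Middle of the open mouth of the brass weight's slot, on its rim 32 mm from the centre along its x. The slot is 15 mm wide, goes through the full thickness, flares to 34 mm over the last 12 mm to the rim, and ends in a half circle about the disc's centre, so that a stem that is home has 1.5 mm of play all round.
- weight_notch (a point): Rim end of the brass weight's notch, opposite the slot, 32 mm from the centre along its -x. The notch is 9 mm wide, goes through the full thickness and runs in to 12 mm from the centre. After a quarter turn on the stem one pin fits in the slot and the other in this notch, and the weight goes down 6 mm.
- glass_near: Drinking glass, 80 mm across, 91 mm high, a bystander; origin at the middle of its foot.
- salt_shaker: Salt shaker with grey cap, 44 mm across, 90 mm high, a bystander; origin at the middle of its foot.
- tin_small: Small green tin, 57 mm across, 72 mm high, a bystander; origin at the middle of its foot.
Things that resemble listed ones, but are neither listed nor needed, are in the scene too. Of the things that look like the part that bears weight_center, the largest one is meant.

How it is judged:
On the way, in this order (a step that is already met when the one before it is completed fails the run):
1. the brass weight is slid onto the stem from the front, its slot still pointing to the back of the press (centre within 12.5 mm of the press's axis, above the pins) (horizontal distance between weight_center and press below 0.0125 m and z of weight_center in the frame of press between 0.09 and 0.103 m and x of weight_mouth in the frame of press above 0.018 m), for 0.1 s.
2. the brass weight is let down over the pins while still held, not dropped (centre below 90.5 mm, over the press's axis within 12.5 mm) (horizontal distance between weight_center and press below 0.0125 m and z of weight_center in the frame of press between 0.085 and 0.0905 m and contact force between weight and the fingers above 1 N), for 0.1 s.
At the end, for the whole second after the job is handed in: The brass weight lies on the steel weight round the stem, dropped over both pins: centre within 12.5 mm of the press's axis and 85 to 89.3 mm up, level within 0.05 rad, slot to the left or right side of the press (mouth more than 18 mm to the side), let go and at rest (horizontal distance between weight_center and press below 0.0125 m and z of weight_center in the frame of press between 0.085 and 0.0893 m and angle between weight_center's own z axis and vertical below 0.05 rad and (y of weight_mouth in the frame of press above 0.018 m or y of weight_mouth in the frame of press below -0.018 m) and linear speed of weight below 0.0125 m/s and contact force between weight and the fingers below 0.1 N); the robot touches nothing.
It fails at once if the brass weight, while the fingers hold it, is pressed against the press with more than 30 N (contact force between weight and press above 30 N and contact force between weight and the fingers above 1 N).
It fails at once if the glass, the salt shaker or the tin is moved by more than 15 mm (distance of any of glass_near, salt_shaker, tin_small from where it was at the start of the episode above 0.015 m).
It fails at once if the gripper or arm pushes the press with more than 30 N (contact force between any of the fingers, the arm and press above 30 N).
It also fails if it takes over 72 s, if anything falls off the work surface, if the arm or the gripper's body presses on something with over 40 N, if the wrist force passes 120 N, or if a joint passes its speed limit or range.

## Working session

There is one attempt and no reset: what is moved stays moved. The work goes in short steps, each a Python script; the robot and the scene stay as the last script left them, time stands still between calls to the robot, and variables do not carry over. Pictures are saved under pics/ and viewed, at most 11 in all, crops included, and the job is handed in when it is done.

```bash
mkdir -p pics; ls; python3 - <<'E'
from station import arm, snapshot, camera_info
import cv2,numpy as np
for n in ("side","top"):
    cv2.imwrite(f"pics/{n}0.png",snapshot(n)); c=camera_info(n)
    print(n,[round(c[k],1) for k in("fx","fy","cx","cy")],np.round(-np.array(c["R"]).T@c["t"],3),np.round(c["R"],3).tolist())
c=camera_info("wrist");print(np.round(c["T_tool_cam"],3).tolist(),c["fx"])
print(arm.read_time(),arm.read_eef_rot(),arm.read_opening(),arm.read_ft_force())
E
```

```text
pics
side [515.0, 515.0, 322.8, 195.4] [ 0.003 -0.471  0.729] [[0.813, -0.582, 0.004], [-0.326, -0.461, -0.825], [0.482, 0.67, -0.565]]
top [475.7, 475.7, 318.9, 201.1] [0.43  0.317 1.145] [[0.014, -1.0, 0.01], [-0.993, -0.015, -0.114], [0.115, -0.009, -0.993]]
[[-0.001, -0.947, -0.32, 0.082], [1.0, -0.0, -0.0, -0.0], [0.0, -0.32, 0.947, -0.07], [0.0, 0.0, 0.0, 1.0]] 288.34474744631285
0.1 [ 1.64125240e-01  9.86438807e-01 -1.16327651e-03 -1.81293897e-04] 1.0009653409063746 [-0.41883386 -0.14920183  0.59250891]
```

View pics/side0.png

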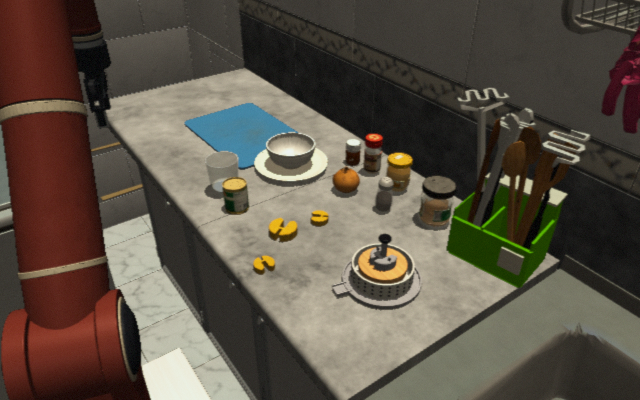

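View pics/top0.png

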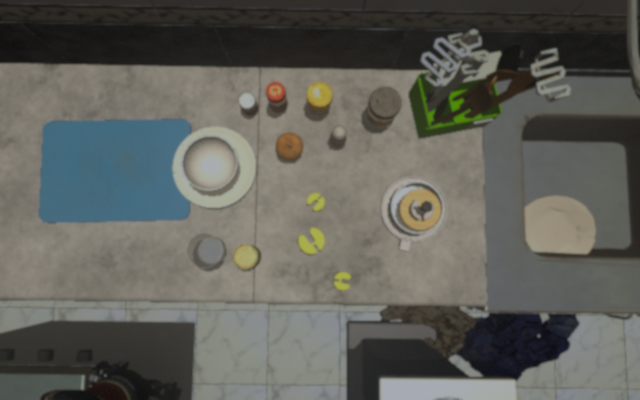

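The top view shows the brass candidates: (316,202) small, (312,241) largest and (342,281) small. The press is at (414,209), with its spout at (404,244). I choose (312,241) and will check it in a close crop.

```bash
cat > h.py <<'E'
from station import arm, snapshot, camera_info, ticket
import cv2, numpy as np
from scipy.spatial.transform import Rotation as Ro
def cam(n):
    c=camera_info(n); K=np.array([[c["fx"],0,c["cx"]],[0,c["fy"],c["cy"]],[0,0,1]])
    if n!="wrist": return K,np.array(c["R"]),np.array(c["t"])
    T=np.array(c["T_tool_cam"]); W=np.eye(4); W[:3,:3]=Ro.from_quat(arm.read_eef_rot()).as_matrix(); W[:3,3]=arm.read_tool_pos()
    M=np.linalg.inv(W@T); return K,M[:3,:3],M[:3,3]
def ray(C,uv,z):
    K,R,t=C; o=-R.T@t; d=R.T@np.linalg.inv(K)@np.array([uv[0],uv[1],1.]); return o+d*(z-o[2])/d[2]
def proj(C,X):
    K,R,t=C; p=K@(R@np.asarray(X,float)+t); return p[:2]/p[2]
def blobs(mask,amin):
    cs,_=cv2.findContours(mask,cv2.RETR_EXTERNAL,cv2.CHAIN_APPROX_NONE)
    return sorted([c for c in cs if cv2.contourArea(c)>amin],key=cv2.contourArea,reverse=True)
def down(yaw):  # tool pointing down, tool y axis at angle yaw+90deg => tool x at angle yaw (world)
    c,s=np.cos(yaw),np.sin(yaw); return Ro.from_matrix(np.array([[c,s,0],[s,-c,0],[0,0,-1]])).as_quat()
E
python3 - <<'E'
from h import *
im=cv2.imread("pics/top0.png"); C=cam("top"); hsv=cv2.cvtColor(im,cv2.COLOR_BGR2HSV)
m=cv2.inRange(hsv,(22,130,90),(34,255,255))
for c in blobs(m,30)[:8]:
    (u,v),r=cv2.minEnclosingCircle(c); p=ray(C,(u,v),.022); q=ray(C,(u+r,v),.022); print(np.round((u,v,r),1),np.round(p,3),"R",round(abs(p[1]-q[1])*1e3,1),cv2.contourArea(c))
p=ray(C,(414,209),.012);s=ray(C,(404,245),.01);print("press~",p,"spout",s)
R=Ro.from_quat(arm.read_eef_rot()).as_matrix();print(np.round(R,3).tolist())
a=cv2.resize(im[180:300,280:460],None,fx=4,fy=4,interpolation=cv2.INTER_CUBIC);cv2.imwrite("pics/crop1.png",a)
E
```

```text
[319.3  94.7  12.9] [0.821 0.31  0.022] R 31.4 446.5
[307.  244.   10.6] [0.458 0.334 0.022] R 25.0 139.0
[316.5 238.   10.6] [0.472 0.312 0.022] R 25.0 137.5
[342.  276.5   7. ] [0.383 0.251 0.022] R 16.4 61.0
[341.5 284.    6.8] [0.366 0.252 0.022] R 15.9 58.5
[318.5 203.5   6.5] [0.554 0.308 0.022] R 15.5 48.5
[313.  198.5   6.7] [0.566 0.321 0.022] R 16.0 48.0
press~ [0.54526775 0.07872529 0.012     ] spout [0.45897207 0.10294214 0.01      ]
[[-0.946, 0.324, -0.001], [0.324, 0.946, -0.002], [-0.0, -0.002, -1.0]]
```

View pics/crop1.png

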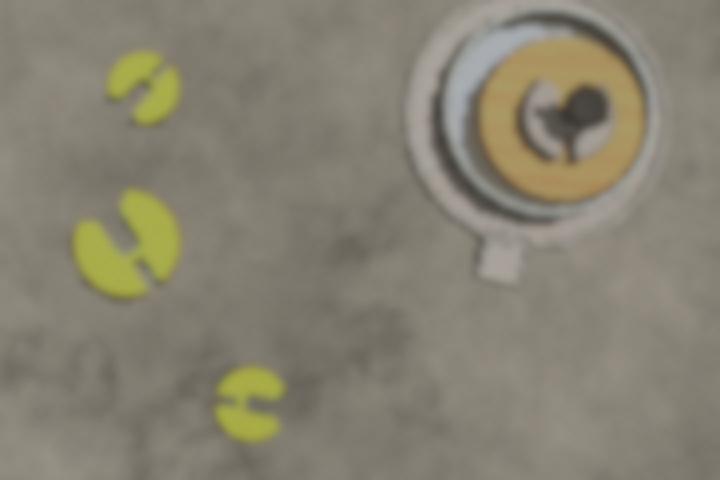

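The largest brass disc has its mouth pointing up-left and its notch down-right (crop (127,243)). Its yaw is about +29°, and the press yaw is about −14°. Next I take near views of the press and the weight.

```bash
python3 - <<'E'
from h import *
d=np.deg2rad
p1=[0.625,0.06,0.24]; p2=[0.465,0.323,0.20]
arm.movep(p1,down(d(166))); arm.pause(.3)
C=cam("wrist"); a=snapshot("wrist"); print(arm.read_time(),arm.read_joint_positions())
np.savez("c_press.npz",K=C[0],R=C[1],t=C[2]); cv2.imwrite("pics/press1.png",a)
print("exp head px",proj(C,[.54,.078,.12]))
arm.movep([.52,.2,.26],down(d(190)));arm.movep(p2,down(d(209))); arm.pause(.3)
C=cam("wrist"); b=snapshot("wrist"); print(arm.read_time(),arm.read_joint_positions(),arm.read_ft_force())
np.savez("c_weight.npz",K=C[0],R=C[1],t=C[2]); cv2.imwrite("pics/weight1.png",b)
cv2.imwrite("pics/both.png",np.vstack([a,b])[:, :][0:800:1])
o=np.vstack([cv2.resize(a,(480,300)),cv2.resize(b,(480,300))]); cv2.imwrite("pics/both.png",o)
E
```

```text
2.9167 [-0.16612422  0.64244204  0.05933661  1.57232654 -0.04444778  0.92808505
  1.23497521]
exp head px [318.24858478  93.66909691]
4.6417 [-0.55869052  0.6098703  -0.13266796  1.78824277  0.11230334  0.7499703
  1.32500339] [-0.22570295  0.51057465  0.00371435]
```

View pics/both.png

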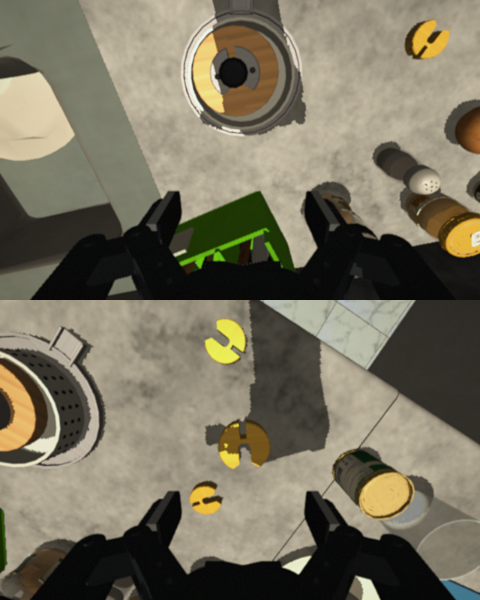

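Top half of the picture: the press, with the head near full-resolution (311,97) and the pins beside it. Bottom half: the weight near (325,193). I'll zoom on both and measure.

```bash
python3 - <<'E'
from h import *
L=lambda f:(lambda z:(z["K"],z["R"],z["t"]))(np.load(f))
a=cv2.imread("pics/press1.png"); b=cv2.imread("pics/weight1.png")
x=cv2.resize(a[10:190,225:415],None,fx=3,fy=3,interpolation=cv2.INTER_CUBIC)
y=cv2.resize(b[150:240,280:370],None,fx=2.4,fy=2.4,interpolation=cv2.INTER_CUBIC)
o=np.zeros((540,570+216,3),np.uint8); o[:,:570]=x; o[:216,570:]=y; cv2.imwrite("pics/zoom.png",o)
C=L("c_weight.npz"); h=cv2.cvtColor(b,cv2.COLOR_BGR2HSV); m=cv2.inRange(h,(15,120,60),(35,255,255)); m[:150]=0;m[240:]=0;m[:,:280]=0;m[:,370:]=0
m=cv2.morphologyEx(m,cv2.MORPH_OPEN,np.ones((2,2))); n,l,s,_=cv2.connectedComponentsWithStats(m); l=np.isin(l,[i for i in range(1,n) if s[i,4]>40])
v,u=np.nonzero(l); P=np.array([ray(C,q,.022)[:2] for q in zip(u,v)]).astype(np.float32)
c,r=cv2.minEnclosingCircle(P); mu=P.mean(0); print("weight c",c,"r",r,"mean",mu,len(P)); np.save("wP.npy",P)
C=L("c_press.npz"); g=cv2.cvtColor(a,cv2.COLOR_BGR2HSV)
m=(g[...,2]<40).astype(np.uint8)*255; m[:60]=0;m[135:]=0;m[:,:270]=0;m[:,350:]=0
for k in blobs(m,100)[:3]:
    (u,v),r=cv2.minEnclosingCircle(k); p=ray(C,(u,v),.12); print("head",u,v,r,p,np.linalg.norm(ray(C,(u+r,v),.12)-p))
E
```

```text
weight c (0.46515953540802, 0.323495090007782) r 0.032595597207546234 mean [0.46254072 0.3219296 ] 2888
head 308.3567810058594 96.86431884765625 21.26145362854004 [0.54032166 0.07158565 0.12      ] 0.013186941669159305
```

View pics/zoom.png

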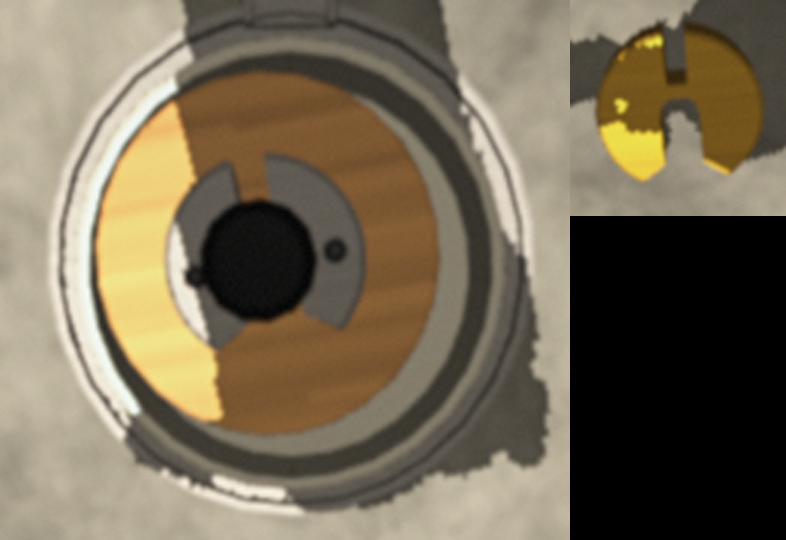

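Pins at zoom (196,275) and (335,250), head at (258,260). The weight's notch is up (677,28) and its mouth is down (685,170), as expected.

```bash
python3 - <<'E'
from h import *
L=lambda f:(lambda z:(z["K"],z["R"],z["t"]))(np.load(f))
C=L("c_press.npz"); Z=lambda x,y:(225+(x+.5)/3-.5,10+(y+.5)/3-.5)
A=ray(C,Z(196,275),.082);B=ray(C,Z(335,250),.082); d=A-B
print("pins",A,B,"dist",np.linalg.norm(d),"mid",(A+B)/2,"yaw of unit x",np.rad2deg(np.arctan2(d[1],d[0])) )
print("head",ray(C,Z(258,260),.12))
T=[ray(C,Z(*q),.012) for q in [(50,258),(530,262),(290,512)]]; print("tray",np.round(T,4).tolist())
print("spout",ray(C,Z(293,10),.008))
print("tray pinsquad width", np.linalg.norm(T[0]-T[1]))
C=L("c_weight.npz"); Z=lambda x,y:(280+(x-570+.5)/2.4-.5,150+(y+.5)/2.4-.5)
n=ray(C,Z(676,28),.022);m=ray(C,Z(685,172),.022); d=m-n; print("notch",n,"mouth",m,np.linalg.norm(d),"yaw",np.rad2deg(np.arctan2(d[1],d[0])))
a=cv2.imread("pics/press1.png"); g=cv2.cvtColor(a,cv2.COLOR_BGR2HSV); C=L("c_press.npz")
m=cv2.inRange(g,(8,90,60),(28,255,255)); m[:20]=0;m[170:]=0;m[:,:240]=0;m[:,400:]=0
k=blobs(m,500)[0]; P=np.array([ray(C,q[0],.056)[:2] for q in k],np.float32); print("follower",cv2.minEnclosingCircle(P))
E
```

```text
pins [0.53912849 0.05573171 0.082     ] [0.54180747 0.09069891 0.082     ] dist 0.035069670097222984 mid [0.54046798 0.07321531 0.082     ] yaw of unit x -94.38111277416093
head [0.54036792 0.07305518 0.12      ]
tray [[0.5209, 0.0038, 0.012], [0.5597, 0.1545, 0.012], [0.6222, 0.0585, 0.012]]
spout [0.47133091 0.09736328 0.008     ]
tray pinsquad width 0.15569136807406614
notch [0.43758559 0.30617595 0.022     ] mouth [0.48553972 0.33656975 0.022     ] 0.056774827108480655 yaw 32.36692268977237
follower ((0.5401836633682251, 0.07221577316522598), 0.04812651127576828)
```

The numbers agree: the pin midpoint, head and follower all put the stem at about (0.5404, 0.0728). The unit's yaw is −4.4°, the press's about −14°. Next I grasp, lift and look.

```bash
python3 - <<'E'
from h import *
q=down(np.deg2rad(31.5+180)); c=[.4652,.3235]
arm.movep(c+[.14],q); arm.line_to(c+[.072],.1); f0=arm.read_ft_force()
arm.move_gripper(0.6,60); print("open",arm.read_opening(),"ff",arm.read_finger_force(),arm.read_ft_force()-f0)
arm.line_to(c+[.19],.12); arm.pause(.4); print("lift",arm.read_ft_force()-f0,arm.read_wrist_torque(),arm.read_opening(),arm.read_tool_pos(),arm.read_time())
C=cam("wrist");b=snapshot("wrist");np.savez("c_g.npz",K=C[0],R=C[1],t=C[2]);cv2.imwrite("pics/g.png",b)
print(proj(C,c+[.19-.05]))
E
```

```text
open 0.7251807418071287 ff 65.20315889327321 [-1.75490376 -2.03073248  5.2355712 ]
lift [ 0.46032615 -0.16910888 -5.61438137] [0.0382119  0.01065406 0.04824271] 0.7259581412243103 [0.465157  0.3234886 0.1897612] 7.7
[323.85272574 281.22478332]
```

View pics/g.png

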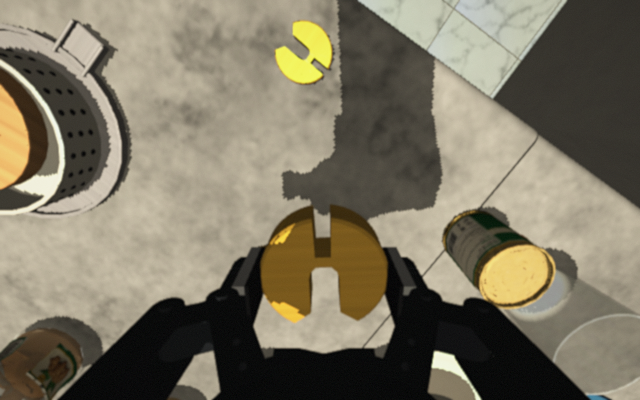

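The weight is held level with its notch up (322,218) and its mouth down (325,300), about 0.57 kg. I'll measure its pose in the tool frame.

```bash
python3 - <<'E'
from h import *
L=lambda f:(lambda z:(z["K"],z["R"],z["t"]))(np.load(f))
C=L("c_g.npz"); b=cv2.imread("pics/g.png"); h=cv2.cvtColor(b,cv2.COLOR_BGR2HSV)
tp=np.array(arm.read_tool_pos()); RT=Ro.from_quat(arm.read_eef_rot()).as_matrix(); zt=tp[2]-.05
tool=lambda uv:RT.T@(ray(C,uv,zt)-tp)
m=cv2.inRange(h,(12,110,40),(36,255,255)); m[:190]=0;m[340:]=0;m[:,:245]=0;m[:,400:]=0
S,N=[],[]
for v in range(275,300,3):
    u=np.nonzero(m[v])[0]; i=np.argmax(np.diff(u)); S.append(tool(((u[i]+u[i+1])/2,v)));w=np.diff(u)[i]
for v in range(222,234,3):
    u=np.nonzero(m[v])[0]; i=np.argmax(np.diff(u)); print(v,u[i],u[i+1]); N.append(tool(((u[i]+u[i+1])/2,v)))
S,N=np.array(S),np.array(N); print(S.round(4).tolist(),N.round(4).tolist())
d=S.mean(0)-N.mean(0); print("mouth dir rel -x_tool (deg, about tool z)",np.rad2deg(np.arctan2(-d[1],-d[0])))
k=max(blobs(m,500),key=cv2.contourArea); P=np.array([tool(q[0])[:2] for q in k if q[0][1]>240],np.float32); print("c",cv2.minEnclosingCircle(P), "slot end top", )
v=np.nonzero(m[240:300,324])[0]; print("slot end row",240+[i for i in range(len(v)) if v[i]==i][-1], tool((324,240+[i for i in range(len(v)) if v[i]==i][-1]+.5)))
E
```

```text
222 313 331
225 313 331
228 313 331
231 314 331
[[0.0033, 0.0003, 0.05], [0.0017, 0.0003, 0.05], [-0.0, 0.0003, 0.05], [-0.0017, 0.0003, 0.05], [-0.0034, 0.0005, 0.05], [-0.0052, 0.0003, 0.05], [-0.0069, 0.0005, 0.05], [-0.0087, 0.0005, 0.05], [-0.0105, 0.0005, 0.05]] [[0.031, -0.0009, 0.05], [0.0295, -0.0009, 0.05], [0.028, -0.0009, 0.05], [0.0265, -0.0006, 0.05]]
mouth dir rel -x_tool (deg, about tool z) -2.1293967471309174
c ((0.0031505299266427755, -0.0003868326894007623), 0.03168727084994316) slot end top
slot end row 266 [8.02487571e-03 3.64099193e-05 5.00021951e-02]
```

```bash
cat >> h.py <<'E'
dg=np.deg2rad
def F(n=3): return np.mean([arm.read_ft_force() for _ in range(n)],0)
def creep(cmd,d,n,step,F0,lim,v=.02):
    """step cmd point along unit d up to n steps till |force change|>lim; returns cmd and force"""
    f=F()-F0
    for i in range(n):
        cmd=cmd+step*d; arm.line_to(cmd.tolist(),v); f=F()-F0
        if np.linalg.norm(f)>lim: return cmd,f,True
    return cmd,f,False
E
python3 - <<'E'
from h import *
stem=np.array([.5404,.0728]); u=np.array([np.cos(dg(-14)),np.sin(dg(-14))]); q=down(dg(166-1.5))
s=stem-.085*u
arm.line_to([.46,.30,.23],.2); arm.movep([*s,.22],q); arm.line_to([*s,.1585],.1); arm.pause(.4)
F0=np.mean([F() for _ in range(5)],0); np.save("F0.npy",F0); print(F0,arm.read_joint_positions(),arm.read_tool_pos(),arm.read_time())
arm.line_to([*(stem-.042*u),.1585],.06); print("f",F()-F0)
cmd=np.array([*(stem-.042*u),.1585]); U=np.array([*u,0])
for k in range(3):
    cmd,f,hit=creep(cmd,U,7,.002,F0,5); print(k,"along",np.dot(cmd[:2]-stem,u),"f",f.round(2),hit,arm.read_tool_pos(),arm.read_time())
    if hit: break
cv2.imwrite("pics/s1.png",snapshot("wrist"))
E
```

```text
[ 0.28663453 -0.05047776 -6.03767652] [-0.27822632  0.56207107  0.0440265   2.09515082 -0.05041451  0.48468333
  1.10380738] [0.45802819 0.09336584 0.1587939 ] 10.1417
f [-0.11597647  0.09175265  0.02687169]
0 along -0.028000000000000025 f [0.11 0.58 0.16] False [0.51344178 0.07950118 0.15852831] 12.7583
1 along -0.014000000000000054 f [-0.63 -0.24  0.34] False [0.52701604 0.07612768 0.15851732] 14.5083
2 along -8.422308046832497e-17 f [0.45 0.45 0.98] False [0.54057139 0.07273494 0.15849693] 16.2583
```

```bash
python3 - <<'E'
from h import *
F0=np.load("F0.npy"); u=np.array([np.cos(dg(-14)),np.sin(dg(-14)),0]); w=np.array([-u[1],u[0],0])
c0=np.array([.5404,.0728,.1585])
a,f,h=creep(c0,u,9,.0006,F0,4); print("front stop",(a-c0)@u*1e3,f.round(2),h)
b=a-.0018*u; arm.line_to(b.tolist(),.02); print("back",(F()-F0).round(2))
l,f,h1=creep(b,w,7,.0006,F0,4); print("left",(l-c0)@w*1e3,f.round(2),h1); arm.line_to(b.tolist(),.02)
r,f,h2=creep(b,-w,7,.0006,F0,4); print("right",(r-c0)@w*1e3,f.round(2),h2)
m=b+((l+r)/2-b)@w*w; arm.line_to(m.tolist(),.02); print("mid",m,(F()-F0).round(2),arm.read_time()); np.save("m.npy",m)
cv2.imwrite("pics/s2.png",snapshot("wrist"))
E
```

```text
front stop 3.600000000000053 [-5.4  -0.21  0.66] True
back [-4.24  0.16  1.21]
left 0.6000000000000199 [-3.89 -0.98  1.9 ] True
right -2.400000000000024 [0.2  4.22 0.53] True
mid [0.5419288  0.07149127 0.1585    ] [0.66 3.19 0.35] 19.8083
```

View pics/s2.png

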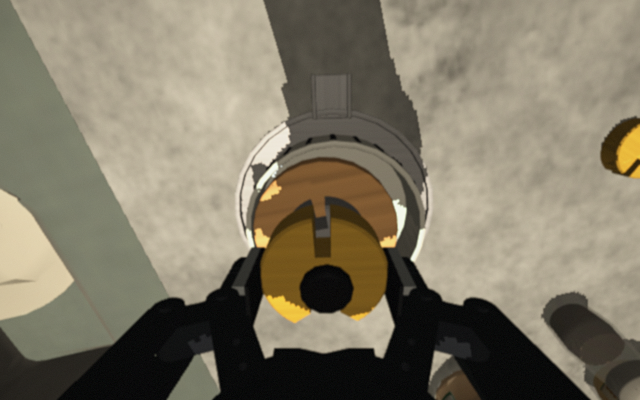

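The head is centred over the slot's inner end, at (326,290). Force readings lag the motion, so the left probe stopped too early. I'll repeat it with settling.

```bash
sed -i 's/arm.line_to(cmd.tolist(),v); f=F()-F0/arm.line_to(cmd.tolist(),v); arm.pause(.12); f=F()-F0/' h.py; python3 - <<'E'
from h import *
F0=np.load("F0.npy"); u=np.array([np.cos(dg(-14)),np.sin(dg(-14)),0]); w=np.array([-u[1],u[0],0])
c0=np.array([.5404,.0728,.1585])
b=c0+.0012*u-.0004*w; arm.line_to(b.tolist(),.02); arm.pause(.4); print("free",(F()-F0).round(2))
l,f,h1=creep(b,w,7,.0005,F0,4); print("left",(l-c0)@w*1e3,f.round(2),h1); arm.line_to(b.tolist(),.02);arm.pause(.3)
r,f,h2=creep(b,-w,7,.0005,F0,4); print("right",(r-c0)@w*1e3,f.round(2),h2);arm.line_to(b.tolist(),.02);arm.pause(.3)
a,f,h=creep(b,u,7,.0005,F0,4); print("front",(a-c0)@u*1e3,f.round(2),h)
m=c0+((a-c0)@u-.0018)*u+((l+r)/2-c0)@w*w; arm.line_to(m.tolist(),.02);arm.pause(.4); print("mid",m,(F()-F0).round(2),arm.read_time(),arm.read_opening(),arm.read_tool_pos()); np.save("m.npy",m)
E
```

```text
free [-0.05 -0.46 -0.01]
left 2.599999999999938 [-1.13 -6.12  0.93] True
right -2.3999999999999337 [-0.9   4.13  0.01] True
front 4.700000000000224 [-5.84  2.73  1.12] True
mid [0.54323805 0.07219546 0.1585    ] [-0.87 -0.62  0.77] 28.5417 0.7229482525866573 [0.54409181 0.07196527 0.15880467]
```

```bash
cat >> h.py <<'E'
def turn(S,e,z,y0,y1,n,F0,k=.00012,lim=10):
    """turn about the stem in small steps, yielding to side force"""
    for y in np.linspace(y0,y1,n+1)[1:]:
        t=np.array([np.cos(dg(y)),np.sin(dg(y))])
        arm.movep([*(S-e*t),z],down(dg(y))); arm.pause(.12); f=F()-F0
        print(round(y,1),f.round(1),np.round(arm.read_wrist_torque(),2))
        if np.linalg.norm(f)>lim: return S,y,False
        if np.linalg.norm(f[:2])>1.5: S=S+k*f[:2]
    return S,y,True
E
python3 - <<'E'
from h import *
F0=np.load("F0.npy"); m=np.load("m.npy"); e=.0015
u=np.array([np.cos(dg(-14)),np.sin(dg(-14))]); S=m[:2]-e*u
S,y,ok=turn(S,e,.1585,164.5,84.1,8,F0); print(S,y,ok,arm.read_time(),arm.read_opening()); np.save("S.npy",[*S,e,y])
cv2.imwrite("pics/t1.png",snapshot("wrist"))
E
```

```text
154.4 [-1.2  0.  -0.5] [ 0.03 -0.04 -0.02]
144.4 [-0.2 -0.  -0. ] [ 0.   -0.03  0.04]
134.4 [-0.3 -0.1  0.7] [-0.02 -0.06 -0.02]
124.3 [-0.8  0.4  0.6] [-0.03  0.    0.  ]
114.2 [-0.4  0.6  0.5] [ 0.05 -0.04 -0.05]
104.2 [-0.3  0.9  1. ] [-0.06 -0.08 -0.02]
94.1 [0.5 1.6 0.6] [ 0.35 -0.12 -0.04]
84.1 [ 1.5  1.2 -0.1] [ 0.07 -0.24  0.02]
[0.54202961 0.07290348] 84.1 True 31.475 0.7254550720425434
```

View pics/t1.png

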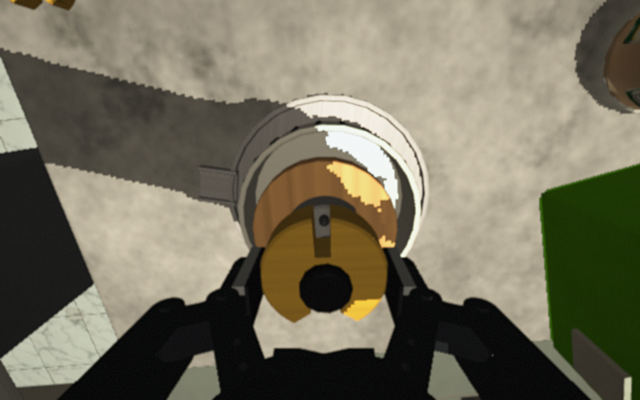

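The pin shows in the middle of the notch, at (323,221). Now I let the weight down step by step.

```bash
python3 - <<'E'
from h import *
F0=np.load("F0.npy"); *S,e,y=np.load("S.npy"); t=np.array([np.cos(dg(y)),np.sin(dg(y))])
c=np.array([*(np.array(S)-e*t),.1585]); D=np.array([0,0,-1.])
c,f,h=creep(c,D,4,.001,F0,8,.03); print(c[2],f.round(2),h)
while not h and c[2]>.1455:
    c,f,h=creep(c,D,1,.0007,F0,8); print(round(c[2],4),f.round(2),np.round(arm.read_wrist_torque(),2),np.round(arm.read_tool_pos()[2],4))
    if np.linalg.norm(f[:2])>2: c[:2]+=.00012*f[:2]
np.save("c.npy",c); print(h,arm.read_time(),arm.read_opening()); cv2.imwrite("pics/d1.png",snapshot("wrist"))
E
```

```text
0.1545 [ 0.05 -0.95  1.54] False
0.1538 [0.15 0.28 0.23] [-0.08  0.02 -0.03] 0.1537
0.1531 [-0.06 -0.11  0.53] [-0.04 -0.02 -0.03] 0.1531
0.1524 [-0.59  0.23  0.71] [-0.01 -0.    0.05] 0.1524
0.1517 [-0.51 -0.28  0.47] [-0.08  0.05  0.02] 0.1517
0.151 [ 0.22 -0.36  1.15] [-0.07 -0.    0.  ] 0.151
0.1503 [-0.36 -0.32  0.72] [-0.05  0.03  0.02] 0.1503
0.1496 [-0.52  0.05  0.81] [-0.02 -0.01  0.01] 0.1496
0.1489 [0.32 1.15 8.71] [ 0.2  -0.11 -0.05] 0.1494
True 35.925 0.7291061688815813
```

```bash
python3 - <<'E'
from h import *
F0=np.load("F0.npy"); c=np.load("c.npy"); D=np.array([0,0,-1.])
c,f,h=creep(c,D,2,.0004,F0,14); print(c[2],f.round(2),h,np.round(arm.read_tool_pos(),4),np.round(arm.read_wrist_torque(),2))
c[2]+=.0004; arm.line_to(c.tolist(),.02); arm.pause(.3); print((F()-F0).round(2),arm.read_tool_pos()[2],arm.read_time()); np.save("c.npy",c)
C=cam("wrist");a=snapshot("wrist");s=snapshot("side")
o=np.hstack([a[150:350,220:430],cv2.resize(s[225:305,330:425],None,fx=2.5,fy=2.5,interpolation=cv2.INTER_CUBIC)]); cv2.imwrite("pics/d2.png",cv2.resize(o,None,fx=1.7,fy=1.7))
E
```

```text
0.14809999999999993 [-2.14 -0.15 13.25] False [0.5429 0.0713 0.1494] [-0.34  0.52  0.06]
[-1.86 -0.9  12.22] 0.1494003593045675 37.2583
```

View pics/d2.png

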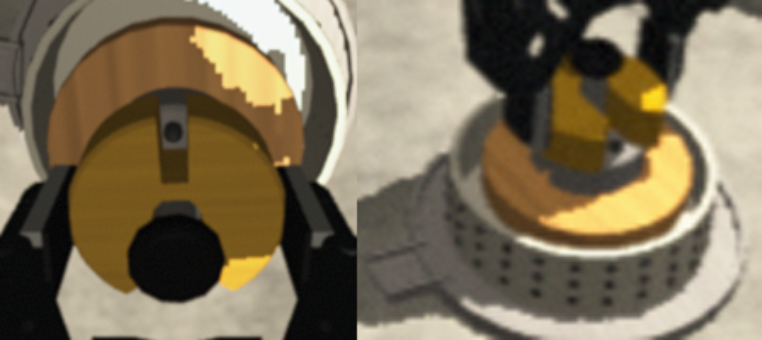

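The pin is centred in the notch and the stop is stiff. The last 1.4 mm looks like a slight tilt in the grip, so I unload, open gently and look.

```bash
python3 - <<'E'
from h import *
F0=np.load("F0.npy"); c=np.load("c.npy")
c[2]=.1490; arm.line_to(c.tolist(),.02); arm.pause(.3); print((F()-F0).round(2),arm.read_tool_pos())
arm.move_gripper(.80); arm.pause(.3); print((F()-F0).round(2),arm.read_tool_pos(),arm.read_finger_force(),arm.read_opening())
arm.move_gripper(1.0); arm.pause(.3); print((F()-F0).round(2),arm.read_finger_force(),arm.read_time())
C=cam("wrist");a=snapshot("wrist");s=snapshot("side");cv2.imwrite("pics/rw.png",a);cv2.imwrite("pics/rs.png",s);np.savez("c_r.npz",K=C[0],R=C[1],t=C[2])
o=np.hstack([a[150:350,220:430],cv2.resize(s[225:305,330:425],None,fx=2.5,fy=2.5,interpolation=cv2.INTER_CUBIC)]); cv2.imwrite("pics/d3.png",cv2.resize(o,None,fx=1.7,fy=1.7))
E
```

```text
[ 1.83  0.68 11.48] [0.54220615 0.07137387 0.14941071]
[-0.63 -0.23  5.72] [0.54177813 0.07140151 0.14884002] 0.0 0.7992695270815838
[-0.27 -1.    5.61] 0.0 39.0667
```

View pics/d3.png

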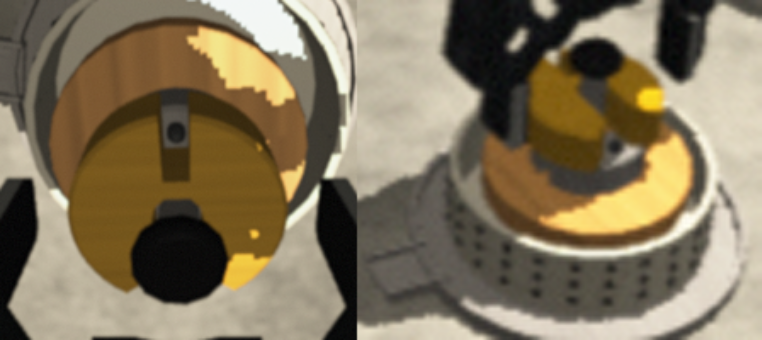

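It looks settled. I'll retreat straight up, then take a low oblique view from the robot's side to check that it's level and home.

```bash
python3 - <<'E'
from h import *
c=np.load("c.npy"); arm.line_to([c[0],c[1],.25],.12); arm.pause(.2); print("F",F().round(2))
S=np.array([.542,.073])
done=False
for tilt in (50,42,35,28):
    a=dg(tilt)
    for yw in (166,84,120,60):
        t=np.array([np.cos(dg(yw)),np.sin(dg(yw)),0]); z=np.array([0,0,1.])
        X=t*np.cos(a)-z*np.sin(a); Zt=-t*np.sin(a)-z*np.cos(a); R=np.c_[X,np.cross(Zt,X),Zt]; q=Ro.from_matrix(R).as_quat()
        look=R@np.array([-.32,0,.947]); pos=np.array([*S,.09])-.24*look-R@np.array([.082,0,-.07]); 
        tips=pos+R@np.array([0,0,.073])
        j=arm.ik(pos.tolist(),q.tolist())
        print(tilt,yw,pos.round(3),tips.round(3),j is not None)
        if j is not None and not done and np.hypot(*(tips[:2]-S))>.06 or (j is not None and tips[2]>.16 and not done):
            arm.movep([pos[0],pos[1],.25],arm.read_eef_rot()) if False else None
            try: arm.movep(pos.tolist(),q.tolist()); done=True
            except arm.MotionError as e: print(e); continue
            arm.pause(.3); C=cam("wrist"); im=snapshot("wrist"); np.savez("c_o.npz",K=C[0],R=C[1],t=C[2]); cv2.imwrite("pics/o.png",im)
            uv=proj(C,[*S,.09]); print("took",tilt,yw,uv); break
    if done: break
print(arm.read_time())
u,v=map(int,uv); cr=im[max(v-90,0):v+90,max(u-120,0):u+120]; cv2.imwrite("pics/o2.png",cv2.rotate(cv2.resize(cr,None,fx=3,fy=3,interpolation=cv2.INTER_CUBIC),cv2.ROTATE_180))
E
```

```text
F [ 0.2   0.1  -0.09]
50 166 [0.428 0.101 0.195] [0.483 0.088 0.148] False
50 84 [0.554 0.189 0.195] [0.548 0.134 0.148] True
took 50 84 [323.33869204 197.03407611]
41.3417
```

View pics/o2.png

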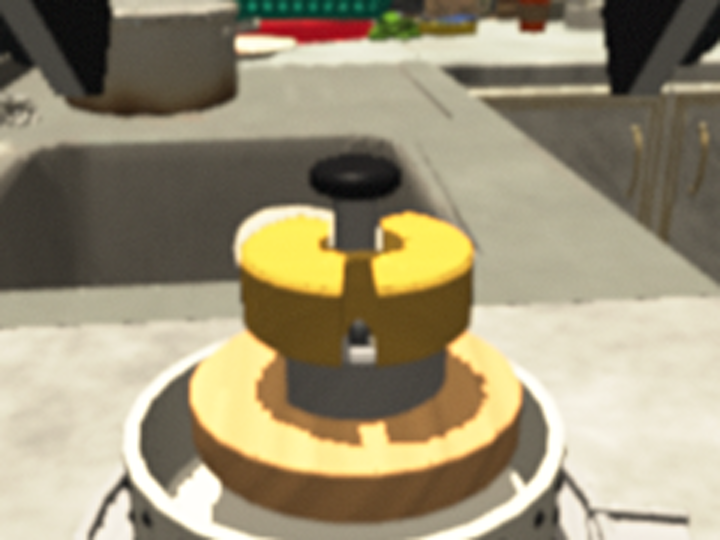

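The oblique view shows the weight flat on the steel weight. The pin stands in the notch at (360,340), there is no gap below, and the rim is level. I'll check the rim heights by numbers before handing in.

```bash
python3 - <<'E'
from h import *
z=np.load("c_o.npz"); C=(z["K"],z["R"],z["t"]); Z=lambda u,v:(719-3*(u-203),539-3*(v-107))
a=np.linspace(0,2*np.pi,721)
S=np.array([.5415,.0728])
for k in (-.003,0,.003):
  for off in (0,6):
    P=np.array([Z(*proj(C,[S[0]+.032*np.cos(t),S[1]+k+.032*np.sin(t),.098+off/1e3])) for t in a]); B=np.array([Z(*proj(C,[S[0]+.032*np.cos(t),S[1]+k+.032*np.sin(t),.076+off/1e3])) for t in a])
    print(k,off,"top rim far/near row",P[:,1].min().round(),P[:,1].max().round(),"bottom near",B[:,1].max().round(),"cols",P[:,0].min().round(),P[:,0].max().round())
print("head top centre",Z(*proj(C,[*S,.12])),"measured (355,172)")
E
```

```text
-0.003 0 top rim far/near row 203.0 282.0 bottom near 363.0 cols 241.0 476.0
-0.003 6 top rim far/near row 184.0 259.0 bottom near 342.0 cols 240.0 477.0
0 0 top rim far/near row 206.0 287.0 bottom near 369.0 cols 241.0 478.0
0 6 top rim far/near row 187.0 263.0 bottom near 347.0 cols 240.0 479.0
0.003 0 top rim far/near row 209.0 292.0 bottom near 375.0 cols 241.0 481.0
0.003 6 top rim far/near row 190.0 268.0 bottom near 353.0 cols 240.0 482.0
head top centre (np.float64(359.7302805346741), np.float64(162.54014874445545)) measured (355,172)
```

The measured rows (far rim about 211, near rim about 297, bottom about 367) match the home, level pose and rule out resting on the pin tips. Handing in.

```bash
python3 - <<'E'
from h import *
print(arm.read_time(),ticket.finish_job())
E
```

```text
the job is handed in; nothing more can be done
41.3417 None
```

I slid the brass weight on from the front, gave it a quarter turn, let it down over both pins and released it; the last view shows it home and level, and I handed the job in at 41.3 s (no verdict was returned).

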